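Load a cone on the thread stand and hold its mast up

TASK

Get the two-cone thread stand ready for the sewing machine: first set the spare cone of thread upright over the bare cone holder so that it nests right down on the felt pad, and let go of it. Then take the telescopic mast by its hub, draw it straight up 9 cm out of its tube without tilting or binding it, and swing its cross wire in line with the two cones, one eye over each. Finish while still holding the mast there, so that I can tighten the clamp screw, and leave everything else on the bench undisturbed.

Things in the scene. Friction and masses are not known exactly. Their poses are not given: they have to be found in the camera images.
- cone_centre (a point): Spare cone of thread, loose, upright, 104 mm tall, 0.1 to 0.2 kg: hollow white core wound with off-white thread from 7 to 82 mm above its foot (66 mm wide low, 60 mm at the top of the winding); bare nose above, 25 mm wide. Inside 49 mm wide at the open foot, 20 mm at the top. Point: on the axis, 52 mm above the foot; z up. A small spool (38 mm wide, 48 tall) stands 116 mm from the axis.
- bare_pad (a point): Centre of the top of the felt pad (20 mm above the bench) round the bare cone holder: a fixed white ribbed cone, 44 mm wide at the pad, 25 mm wide 68 mm higher, with an 8 mm pin up to 92 mm above the pad. A nested cone's foot is on the pad, its centre 52 mm above this point. 95 mm from the tube's axis along the stand's x.
- tube_mouth (a point): Thread stand, fixed: base 300 x 130 x 16 mm, a cone holder near each end, upright tube 21 mm wide in the middle, collar 28 mm wide at its top. Point: centre of the tube's mouth on the collar, 160 mm above the bench. x: along the line of the holders towards the bare one; z up the tube. Bore 13.6 mm wide, 142 mm deep. A slack clamp knob sticks out 29 mm on the +y side, 12 mm below the mouth.
- mast_hub (a point): Telescopic mast: loose 12 mm steel rod, its foot on the bore's floor at the start; slides and turns freely, drops if let go. On top a black hub, 30 (x) by 20 (y) by 36 mm tall. A 4 mm cross wire through the hub's middle along x, an eye at each end 95 mm out; at the start about crosswise to the holders' line. Point: hub centre, 30 mm above the mouth when down; z up the rod. 0.16 to 0.28 kg.
- fitted_centre (a point): The other, identical cone of thread, already nested firmly on the other holder, 95 mm from the tube on the stand's -x side; its centre, half-way up, 72 mm above the bench. Leave it. Two small spools (38 mm wide, 48 mm tall) stand beside the base plate, about 12 cm from the tube.

How it is judged:
By the outcome, as a careful person would: the job done as asked, in the order asked, and still so for the second after the job is handed in, while the arm keeps its last pose, push and grip.
It also fails if it takes over 54 s, if anything falls off the work surface, if the arm or the gripper's body presses on something with over 40 N, if the wrist force passes 120 N, or if a joint passes its speed limit or range.

ROBOT

A 6-joint arm with a two-finger parallel gripper is mounted at the origin on the work surface. World frame = base frame: x ahead of the robot, y to its left, z up, the work surface at z = 0. Lengths are in m, angles in rad, forces in N, time in s.
With the tool pointing down it reaches from about 0.35 to 0.975 m from the base axis. Payload 4.9 kg.
Tool frame: the origin (TCP) lies at the very end of the fingers, on their centre line; the grasp point (between the pads) lies manip.grip_point_offset behind it (manip.grip_point_offset is the distance from the TCP to the grasp point, in m); z points along the fingers, y is the line along which they close (so a half turn about z gives the same grasp; the last joint's range is limited). The gripper opens to 85 mm and grips with 20 to 120 N. Pads are 22 mm wide; open, the fingers measure 114 mm over their backs; the gripper's body (76 mm by 85 mm) begins 54 mm behind the grasp point. The pads swing forward as they close: fully open they stand 13 mm farther back than shut.
Start: joints at [-1.3, 0.053, 1.613, -0, 1.476, -0.119], TCP at [0.237, -0.578, 0.231] pointing down, gripper open.
Joint ranges: [-3.01, 3.01], [-1.01, 2.22], [0.06, 2.58], [-1.02, 4.17], [0.09, 2.62], [-3.14, 3.14]. Speed limits (rad/s): [2.57, 2.57, 3.14, 3.14, 3.14, 3.14].

INTERFACE

Orientations are given as a unit quaternion [w, x, y, z].
In Python, from plant import manip gives the robot as it stands.
- The arm moves only by the shell command python3 -m crank 'ROWS' [OPENING]. ROWS is JSON, a list of rows, each an object of numbers: "x", "y", "z": the shift along the tool's x, y, z in cm; "turn": the turn about the tool's z in rad. In form: [{"x": .., "y": .., "z": .., "turn": ..}, ...]. A call has 1 to 5 rows; each row shifts and turns the commanded pose from where the row before left it, along the tool's axes as they then stand; what a row does not reach is not made up. A row lasts 1/10 s, in which the tool goes at most 50 mm and 8.59 degrees, less where a joint would pass 70% of its speed; a pose out of reach is approached as far as the arm can. A call with a gripper value outside its range is refused whole. OPENING is the opening in per cent of the stroke, from 0 (shut) to 100 (fully open), set as the call begins (- or left out, the last holds). The fingers move at their own pace and stop on an object; the grip force is fixed at half the most. Time passes only in rows, so rows that do not move let the fingers close. It gives the time, the measured TCP pose, the force, the opening and the grip force at its end, in the units of the state.
- manip.state(): the state, without advancing time (a new reading comes with each control period).
- manip.grab_frame(name): name is "scene" or "top" or "wrist"; returns (picture, depth): 480x640x3 uint8, red, green, blue; 480x640 float32, m along the optical axis (not along the pixel's ray), 0 where there is no reading.
- manip.camera_model(name): a dict with "mtx" (3x3 intrinsics, pixels), "world_to_cam" (4x4, takes a point from world to camera coordinates). Camera axes: x right, y down, z forward; pixel columns grow to the right and rows downward; lengths in m; the calibration is good to about 2 mm. A picture is of the moment at which its call begins: read the wrist's pose just before it. camera_model takes no time and is no camera call; for the wrist camera it gives the pose at the moment of the call.
- manip.job_done(): hands the job in; it is judged then, once.
The state is a dict: "time": time; "joint_pos": joint angles; "joint_vel": joint speeds; "joint_efforts": joint torques, N m; "tool_pos": TCP position; "tool_rot": TCP orientation; "contact_force": force on the tool from outside, world axes, zero at the start; "ft_torque": the same for the moment, N m; "gripper_width": opening from 0.0 (shut) to 1.0 (fully open); "grasp_force": force on a finger pad.
Only numpy, scipy, OpenCV 4.12 (cv2) and the standard library are available. Lean on these libraries where they do the work, as an engineer would, in place of code of your own. Each camera call takes 0.05 s, during which the arm holds its last target. There are 200 camera calls.

## Working session

There is one attempt and no reset: what is moved stays moved. The work goes in short steps, Python scripts to look and compute and a shell command to move; the robot and the scene stay as the last step left them, time stands still between calls to the robot, and variables do not carry over. Pictures are saved under pics/ and viewed, at most 10 in all, crops included, and the job is handed in when it is done.

```bash
mkdir -p pics; cat > h.py <<'E'
import numpy as np, cv2
from plant import manip
def grab(n,fn):
    m=manip.camera_model(n); p,d=manip.grab_frame(n)
    np.savez(f'{n}.npz',p=p,d=d,K=m['mtx'],T=m['world_to_cam'])
    cv2.imwrite(fn,p[:,:,::-1]); return p,d
def load(n): return np.load(f'{n}.npz')
def cloud(n):
    f=load(n); K=np.array(f['K']);T=np.array(f['T']);d=f['d']
    v,u=np.mgrid[:480,:640]
    c=np.stack([(u-K[0,2])/K[0,0]*d,(v-K[1,2])/K[1,1]*d,d],-1)
    w=(c-T[:3,3])@T[:3,:3]; w[d==0]=np.nan
    return f['p'],w
def ray(n,u,v,z):
    f=load(n);K=np.array(f['K']);T=np.array(f['T'])
    r=T[:3,:3].T@np.linalg.solve(K,[u,v,1]); o=-T[:3,:3].T@T[:3,3]
    return o+r*(z-o[2])/r[2]
E
python3 - <<'E'
from h import *
s=manip.state();print(s,manip.grip_point_offset)
a,_=grab('top','pics/top0.png');b,_=grab('scene','pics/scene0.png')
for n in('top','scene'):
    T=np.array(manip.camera_model(n)['world_to_cam']);print(n,-T[:3,:3].T@T[:3,3],T[2,:3])
E
```

```text
{'time': 0.0, 'joint_pos': array([-1.29998626e+00,  5.33761239e-02,  1.61428648e+00,  2.14756516e-05,
        1.47601408e+00, -1.19012977e-01]), 'joint_vel': array([-1.79575906e-03,  8.32348802e-04,  4.29113397e-04, -3.78615232e-05,
       -1.12531157e-03,  3.15460222e-05]), 'joint_efforts': array([-2.14123042e-04, -3.93693602e+01, -3.70172632e+01, -2.65022763e-04,
        6.94878850e-03,  1.24062151e-05]), 'tool_pos': array([ 0.23734602, -0.57750611,  0.23005558]), 'tool_rot': array([-1.03982778e-03,  9.81064476e-01,  1.93678621e-01, -6.83538863e-05]), 'contact_force': array([ 0.13992243, -0.87306022,  0.60286464]), 'ft_torque': array([ 0.02216067,  0.02422924, -0.03061701]), 'grasp_force': 0.0, 'gripper_width': 1.0012135876701085} 0.0187
top [ 0.40716007 -0.05022849  0.91000273] [ 0.19327262 -0.0360929  -0.980481  ]
scene [0.88852871 0.37557043 0.59597747] [-0.4632488  -0.61465113 -0.63843914]
```

View pics/top0.png

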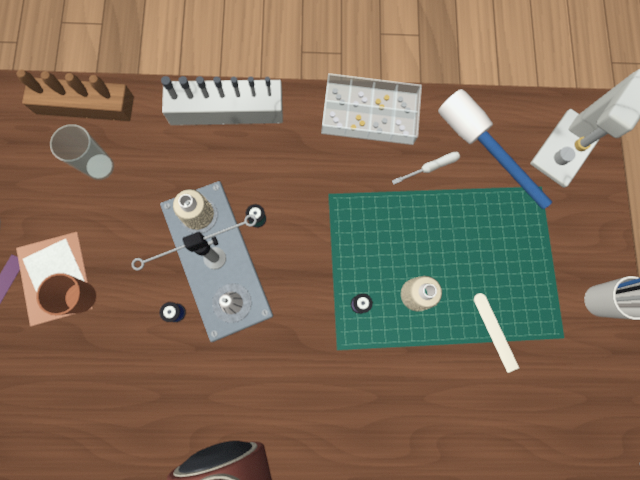

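View pics/scene0.png

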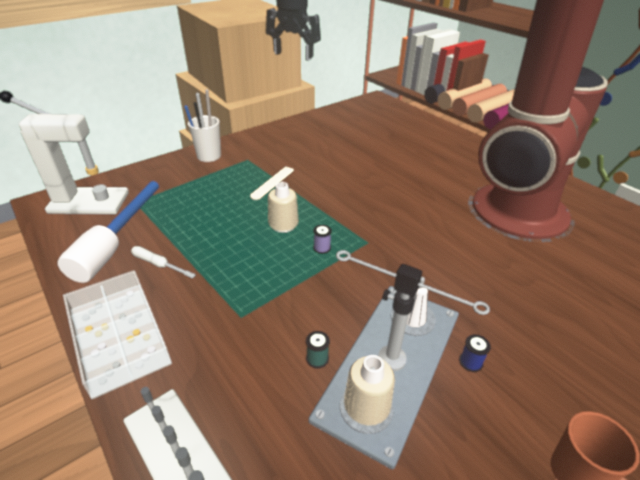

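The top view shows the spare cone's nose at (429,290), the bare holder's pin at (224,300), the fitted cone's nose at (188,202), the hub at (193,241), and the wire eyes at (138,264) and (251,220). The scene view shows the same layout, with spools next to the base and next to the spare cone.

```bash
python3 - <<'E'
from h import *
np.set_printoptions(precision=4,suppress=True)
for n in('top','scene'):
    p,w=cloud(n); print(n)
    def box(c,r,z0,z1,lab):
        m=(np.hypot(w[...,0]-c[0],w[...,1]-c[1])<r)&(w[...,2]>z0)&(w[...,2]<z1)
        q=w[m]
        if len(q)<3: print(lab,len(q));return
        (x,y),rr=cv2.minEnclosingCircle(q[:,:2].astype(np.float32))
        print(lab,len(q),'med',np.median(q,0),'circ',x,y,rr)
    sp=ray('top',429,290,.104);ft=ray('top',188,202,.124);pin=ray('top',224,300,.112);hub=ray('top',193,239,.208)
    if n=='top':print(sp,ft,pin,hub,ray('top',138,264,.19),ray('top',251,220,.19))
    box(sp,.03,.1,.112,'spare nose');box(ft,.03,.12,.132,'fit nose');box(pin,.02,.09,.13,'pin');box(hub,.04,.2,.22,'hub top')
    box(sp,.06,.08,.09,'spare shoulder');box(ft,.06,.1,.11,'fit shoulder');box(sp,.06,.012,.08,'spare body')
    hsv=cv2.cvtColor(p,cv2.COLOR_RGB2HSV)
    # base plate
    m=(w[...,2]>.012)&(w[...,2]<.02)&(np.hypot(w[...,0]-hub[0],w[...,1]-hub[1])<.2)
    m=cv2.morphologyEx(m.astype(np.uint8),cv2.MORPH_OPEN,np.ones((3,3)))
    c=max(cv2.findContours(m,0,2)[0],key=cv2.contourArea)[:,0]
    q=w[c[:,1],c[:,0],:2].astype(np.float32); r=cv2.minAreaRect(q);print('base',r)
E
python3 - <<'E'
import cv2
a=cv2.imread('pics/top0.png')[170:350,120:290]
cv2.imwrite('pics/crop1.png',cv2.resize(a,None,fx=3.2,fy=3.2,interpolation=2))
E
```

```text
top
[ 0.478  -0.2792  0.104 ] [0.6266 0.1554 0.124 ] [0.4546 0.0846 0.112 ] [0.5432 0.1216 0.208 ] [0.5047 0.2097 0.19  ] [0.5801 0.0344 0.19  ]
spare nose 65 med [ 0.4781 -0.2789  0.1031] circ 0.4781573712825775 -0.27934274077415466 0.012914564460515976
fit nose 68 med [0.6296 0.1601 0.1238] circ 0.6301665902137756 0.1604204624891281 0.013088805601000786
pin 109 med [0.4559 0.0846 0.0925] circ 0.45573484897613525 0.08588629961013794 0.012257011607289314
hub top 252 med [0.5422 0.1228 0.2073] circ 0.5431212186813354 0.12355322390794754 0.016522126272320747
spare shoulder 374 med [ 0.4765 -0.274   0.0815] circ 0.4784319996833801 -0.2788161039352417 0.028408467769622803
fit shoulder 449 med [0.6259 0.158  0.1019] circ 0.6296979784965515 0.1611776351928711 0.02852655202150345
spare body 600 med [ 0.4743 -0.2604  0.0644] circ 0.4778900444507599 -0.27806368470191956 0.03229854255914688
base ((0.49493128061294556, 0.10306468605995178), (0.1944277435541153, 0.129804790019989), 23.417375564575195)
scene
spare nose 49 med [ 0.4795 -0.28    0.1023] circ 0.47998908162117004 -0.27852633595466614 0.014272117987275124
fit nose 138 med [0.6333 0.1636 0.1226] circ 0.6309756636619568 0.16252298653125763 0.013352490030229092
pin 51 med [0.4579 0.0904 0.0937] circ 0.45921579003334045 0.09101475030183792 0.008247260004281998
hub top 319 med [0.5463 0.1267 0.2065] circ 0.5446151494979858 0.12495005875825882 0.016208896413445473
spare shoulder 188 med [ 0.4873 -0.2693  0.0813] circ 0.47936537861824036 -0.27806395292282104 0.027392398566007614
fit shoulder 703 med [0.6384 0.1686 0.1012] circ 0.6310865879058838 0.16253472864627838 0.02780589461326599
spare body 842 med [ 0.4947 -0.2554  0.049 ] circ 0.4809053838253021 -0.2755510210990906 0.032113805413246155
base ((0.5437207818031311, 0.1245650053024292), (0.30047860741615295, 0.12979815900325775), 23.347673416137695)
```

View pics/crop1.png

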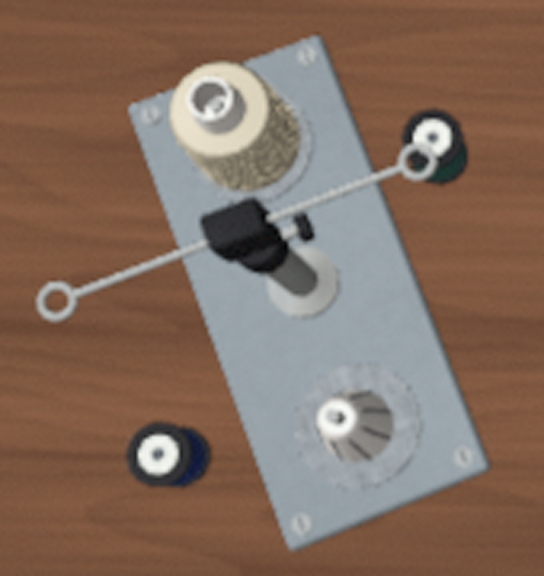

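```bash
python3 -m crank '[{"x":3.4,"y":-1.8},{"x":3.4,"y":-1.8},{"x":3.4,"y":-1.8},{"x":3.4,"y":-1.8},{"x":3.4,"y":-1.8}]' 100
python3 -m crank '[{"x":3.4,"y":-1.8},{"x":3.4,"y":-1.8},{"x":3.4,"y":-1.8},{"x":3.4,"y":-1.8},{"x":0}]'
python3 - <<'E'
from h import *
s=manip.state();print(s['tool_pos'],s['joint_vel'])
grab('wrist','pics/w1.png');p,w=cloud('wrist')
print(np.array(load('wrist')['T']))
for z0,z1 in((.098,.112),(.078,.09),(.01,.07)):
    q=w[(w[...,2]>z0)&(w[...,2]<z1)&(np.hypot(w[...,0]-.479,w[...,1]+.279)<.05)]
    if len(q)>5: print(z0,len(q),np.median(q,0),cv2.minEnclosingCircle(q[:,:2].astype(np.float32)))
E
```

```text
[ 0.23735968 -0.57757478  0.23019288] [ 1.65087242e-03 -1.92805430e-03 -1.02397462e-03  2.36948446e-03
  1.28055143e-03  3.34549713e-05]
[[ 0.38066753 -0.92470501 -0.00358687 -0.62256801]
 [-0.88510009 -0.36548127  0.28813413 -0.03746481]
 [-0.26775001 -0.10650857 -0.95758334  0.37984794]
 [ 0.          0.          0.          1.        ]]schema error: expected keys x, y, z, turn
schema error: expected keys x, y, z, turn
```

View pics/w1.png

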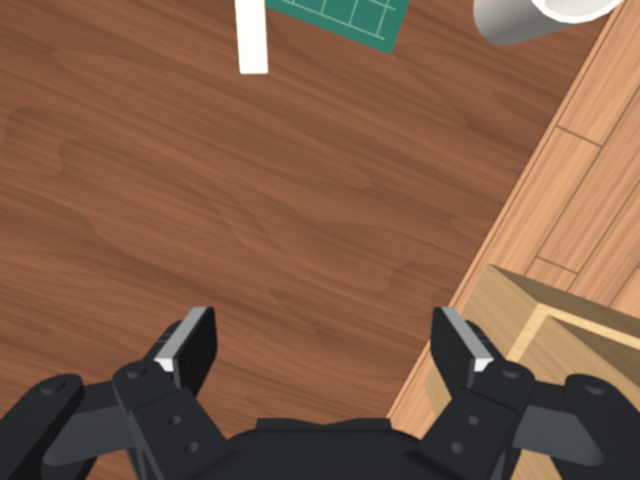

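The wrist view shows the fingers at (190,340) and (460,340), and tool +x points up in the picture. The call was refused because every row needs all four keys, so I'll resend it with them and stop about 5 cm short for a look.

```bash
python3 -m crank '[{"x":3.2,"y":-2,"z":0,"turn":0},{"x":3.2,"y":-2,"z":0,"turn":0},{"x":3.2,"y":-2,"z":0,"turn":0},{"x":3.2,"y":-2,"z":0,"turn":0},{"x":3.2,"y":-2,"z":0,"turn":0}]' 100
python3 -m crank '[{"x":3.2,"y":-2,"z":0,"turn":0},{"x":3.2,"y":-2,"z":0,"turn":0},{"x":3.2,"y":-2,"z":0,"turn":0},{"x":3.2,"y":-2,"z":0,"turn":0},{"x":0,"y":0,"z":0,"turn":0}]'
cat > m.py <<'E'
from h import *
import sys
np.set_printoptions(precision=4,suppress=True)
def meas(cx,cy,bands,fn,r=.05):
    s=manip.state();grab('wrist',fn);p,w=cloud('wrist')
    q=s['tool_rot'];from scipy.spatial.transform import Rotation as R
    M=R.from_quat(q[[1,2,3,0]]).as_matrix();print('tcp',s['tool_pos'],'yaw',np.degrees(np.arctan2(M[1,0],M[0,0])),'tz',M[:,2],'g',s['gripper_width'],s['contact_force'])
    for z0,z1 in bands:
        k=w[(w[...,2]>z0)&(w[...,2]<z1)&(np.hypot(w[...,0]-cx,w[...,1]-cy)<r)]
        if len(k)>5:
            (x,y),rr=cv2.minEnclosingCircle(k[:,:2].astype(np.float32))
            d=np.array([x,y,0])-s['tool_pos']; print(z0,len(k),np.median(k,0),'circ',x,y,rr,'tool dx,dy cm',100*(d@M[:,0]),100*(d@M[:,1]))
E
python3 -c "
from m import *
meas(.479,-.279,((.098,.112),(.078,.09),(.01,.07)),'pics/w2.png')"
```

```text
time: 0.65
tool_pos: [0.348, -0.4233, 0.2309]
tool_rot: [-0.0, 0.981, 0.194, -0.0]
contact_force: [0.5, -0.5, -0.0]
gripper_width: 0.996
grasp_force: 0.0
time: 1.15
tool_pos: [0.4372, -0.2989, 0.231]
tool_rot: [-0.001, 0.981, 0.196, 0.0]
contact_force: [-1.0, 0.6, 0.4]
gripper_width: 0.999
grasp_force: 0.0
tcp [ 0.4372 -0.2989  0.231 ] yaw 22.624203264831465 tz [ 0.0004  0.0014 -1.    ] g 0.9986467292067884 [-1.0261  0.6135  0.3554]
0.098 380 [ 0.4792 -0.2778  0.1031] circ 0.4771323502063751 -0.27854883670806885 0.013281259685754776 tool dx,dy cm 4.454346535916931 -0.31801812852096634
0.078 2876 [ 0.4795 -0.2776  0.0807] circ 0.47719940543174744 -0.27834630012512207 0.029132936149835587 tool dx,dy cm 4.468327332363 -0.3341336816294791
0.01 125 [ 0.5055 -0.2686  0.0434] circ 0.495201051235199 -0.2708452343940735 0.025611689314246178 tool dx,dy cm 6.418519469670504 -0.33401905240418733
```

View pics/w2.png

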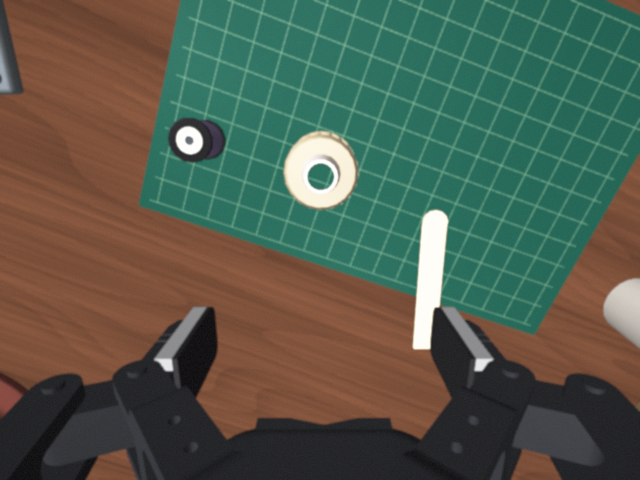

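The wrist view shows the cone's nose at (321,172) and the spool at (190,140), which is clear of the fingers. I'll move over the cone, descend and grip the winding.

```bash
python3 -m crank '[{"x":2.25,"y":-0.15,"z":0,"turn":0},{"x":2.25,"y":-0.15,"z":0,"turn":0},{"x":0,"y":0,"z":3,"turn":0},{"x":0,"y":0,"z":3,"turn":0},{"x":0,"y":0,"z":3,"turn":0}]'
python3 -m crank '[{"x":0,"y":0,"z":3,"turn":0},{"x":0,"y":0,"z":2.5,"turn":0},{"x":0,"y":0,"z":2.2,"turn":0},{"x":0,"y":0,"z":2.2,"turn":0},{"x":0,"y":0,"z":0,"turn":0}]'
python3 -m crank '[{"x":0,"y":0,"z":0,"turn":0},{"x":0,"y":0,"z":0,"turn":0},{"x":0,"y":0,"z":0,"turn":0},{"x":0,"y":0,"z":0,"turn":0},{"x":0,"y":0,"z":0,"turn":0}]' 50
python3 -m crank '[{"x":0,"y":0,"z":0,"turn":0},{"x":0,"y":0,"z":0,"turn":0},{"x":0,"y":0,"z":0,"turn":0},{"x":0,"y":0,"z":0,"turn":0},{"x":0,"y":0,"z":0,"turn":0}]' 50
```

```text
time: 1.7
tool_pos: [0.4755, -0.2833, 0.1403]
tool_rot: [0.0, 0.981, 0.193, -0.0]
contact_force: [-0.7, -0.6, -0.1]
gripper_width: 1.001
grasp_force: 0.0
time: 2.2
tool_pos: [0.4729, -0.2814, 0.0384]
tool_rot: [-0.003, 0.981, 0.193, -0.003]
contact_force: [0.8, 0.1, 0.0]
gripper_width: 0.999
grasp_force: 0.0
time: 2.7
tool_pos: [0.4769, -0.2833, 0.0438]
tool_rot: [0.001, 0.981, 0.194, 0.001]
contact_force: [-0.5, -0.7, 3.4]
gripper_width: 0.746
grasp_force: 65.8
time: 3.2
tool_pos: [0.4769, -0.2833, 0.0436]
tool_rot: [0.001, 0.981, 0.194, 0.001]
contact_force: [-0.3, -2.0, 5.3]
gripper_width: 0.75
grasp_force: 66.0
```

```bash
python3 -m crank '[{"x":0,"y":0,"z":-1,"turn":0},{"x":0,"y":0,"z":-2.5,"turn":0},{"x":0,"y":0,"z":-3.5,"turn":0},{"x":0,"y":0,"z":-3.5,"turn":0},{"x":0,"y":0,"z":-3,"turn":0}]'
python3 -m crank '[{"x":0,"y":0,"z":-1.5,"turn":0},{"x":0,"y":0,"z":0,"turn":0},{"x":0,"y":0,"z":0,"turn":0}]'
python3 -c "
from m import *
meas(.478,-.281,((.243,.265),(.223,.238)),'pics/w3.png')"
```

```text
time: 3.7
tool_pos: [0.4756, -0.2815, 0.1784]
tool_rot: [-0.001, 0.981, 0.194, -0.0]
contact_force: [0.0, -1.0, -1.1]
gripper_width: 0.741
grasp_force: 66.3
time: 4.0
tool_pos: [0.4753, -0.2816, 0.1906]
tool_rot: [-0.001, 0.981, 0.194, -0.001]
contact_force: [-0.5, 0.6, -1.3]
gripper_width: 0.75
grasp_force: 66.3
tcp [ 0.4753 -0.2816  0.1906] yaw 22.338519375432465 tz [-0.002   0.0018 -1.    ] g 0.7503381901587021 [-0.5062  0.6304 -1.3349]
0.243 11983 [ 0.487  -0.2794  0.2497] circ 0.478182315826416 -0.28093472123146057 0.050070058554410934 tool dx,dy cm 0.316208751452013 0.09595755598216187
0.223 17714 [ 0.4883 -0.2737  0.2278] circ 0.4824525713920593 -0.2804543972015381 0.04851861298084259 tool dx,dy cm 0.7294437081873852 0.2138313101835135
```

View pics/w3.png

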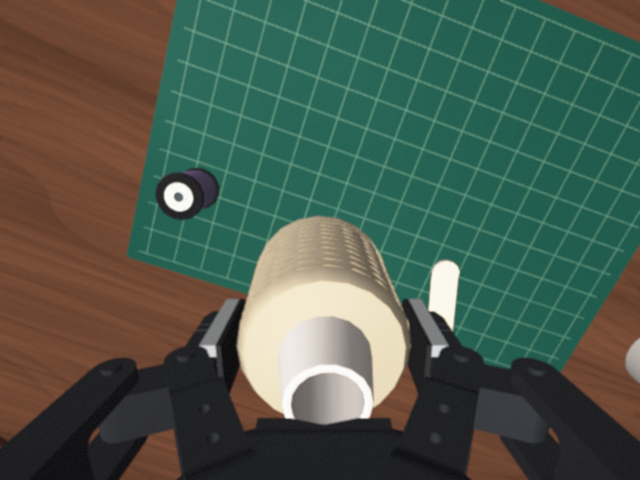

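The cone is held: nose ring centred near (328,402), shoulder spanning columns 238–410. I'll work out its axis in the tool frame.

```bash
python3 - <<'E'
from h import *
from scipy.spatial.transform import Rotation as R
np.set_printoptions(precision=4,suppress=True)
p,w=cloud('wrist');s=manip.state();q=s['tool_rot'];M=R.from_quat(q[[1,2,3,0]]).as_matrix()
t=(w-s['tool_pos'])@M   # tool frame
v,u=np.mgrid[:480,:640]
roi=(u>225)&(u<425)&(v>210)&(v<445)
# white ring: topmost
for z0,z1 in((-.065,-.057),(-.055,-.045),(-.042,-.035),(-.03,-.02),(-.02,-.01),(-.01,0),(.0,.01),(.01,.02)):
    sat=cv2.cvtColor(p,cv2.COLOR_RGB2HSV)
    m=roi&(t[...,2]>z0)&(t[...,2]<z1)&(sat[...,2]>110)
    k=t[m]
    if len(k)<20: continue
    # lateral extent midpoint and max x
    A=np.c_[2*k[:,:2],np.ones(len(k))]
    print(z0,len(k),'y range',np.percentile(k[:,1],[1,99])*1e3,'mid',np.percentile(k[:,1],[1,99]).mean()*1e3,'x',np.percentile(k[:,0],[1,99])*1e3,'med z',np.median(k[:,2]))
    if z1<-.056 or True:
        c=np.linalg.lstsq(A,(k[:,:2]**2).sum(1),rcond=None)[0];print('   circle fit mm',c[:2]*1e3,np.sqrt(c[2]+c[0]**2+c[1]**2)*1e3)
for (a,b) in((328,401),):
    for z in(.249,.251): print((ray('wrist',a,b,z)-s['tool_pos'])@M*1e3)
E
```

```text
-0.065 2035 y range [-11.8024  12.6368] mid 0.4172034561174829 x [-1.3746 16.7415] med z -0.05985925296708644
   circle fit mm [4.7694 0.4036] 11.205180906516695
-0.055 3227 y range [-13.5827  13.4507] mid -0.06598358550209335 x [-8.4616 18.1395] med z -0.050220750419425836
   circle fit mm [ 4.9431 -0.0431] 12.697776015788223
-0.042 11787 y range [-27.2424  25.6555] mid -0.7934288335059002 x [-14.4711  30.8616] med z -0.037785010788947006
   circle fit mm [ 5.3992 -0.6908] 21.46986895297693
-0.03 1599 y range [-35.432   35.2042] mid -0.11387728640025602 x [-11.4142  33.8748] med z -0.025608369195640735
   circle fit mm [ 8.2047 -0.2885] 26.58503123595234
-0.02 1359 y range [-37.9496  37.2522] mid -0.3487041057350995 x [ 6.9915 34.1922] med z -0.01518953672835172
   circle fit mm [-4.9401 -0.1417] 38.24155938367731
-0.01 957 y range [-30.8191  25.045 ] mid -2.8870668621617663 x [13.5402 34.6052] med z -0.005225815255238963
   circle fit mm [ 2.6254 -1.2849] 31.544129642324858
0.0 744 y range [-30.839  25.16 ] mid -2.839496719689801 x [14.9226 34.9024] med z 0.0049152344751968524
   circle fit mm [ 2.9968 -1.6157] 31.565877857707196
0.01 656 y range [-31.5997  25.0004] mid -3.299644807727908 x [15.1748 35.2544] med z 0.014748444314201883
   circle fit mm [ 2.8407 -1.9067] 32.059021693359554
[  3.8906   0.6125 -59.2323]
[  5.5699   0.5815 -61.2353]
```

```bash
python3 -m crank '[{"x":0.4,"y":-1.5,"z":0,"turn":0},{"x":0.5,"y":-3,"z":0,"turn":0},{"x":0.5,"y":-3,"z":0,"turn":0},{"x":0.5,"y":-3,"z":0,"turn":0},{"x":0.5,"y":-3,"z":0,"turn":0}]'
python3 -m crank '[{"x":0.5,"y":-3,"z":0,"turn":0},{"x":0.5,"y":-3,"z":0,"turn":0},{"x":0.4,"y":-3,"z":0,"turn":0},{"x":0.2,"y":-2.5,"z":0,"turn":0},{"x":0,"y":0,"z":0,"turn":0}]'
python3 -m crank '[{"x":0,"y":0,"z":0,"turn":0},{"x":0,"y":0,"z":0,"turn":0}]'
python3 -c "
from m import *
meas(.4565,.0866,((.106,.12),(.09,.13),(.083,.09),(.06,.07),(.018,.024)),'pics/w4.png',.06)"
```

```text
time: 4.55
tool_pos: [0.4454, -0.1459, 0.1903]
tool_rot: [-0.001, 0.981, 0.194, -0.001]
contact_force: [0.5, 0.8, -1.0]
gripper_width: 0.753
grasp_force: 66.3
time: 5.05
tool_pos: [0.416, -0.0329, 0.1903]
tool_rot: [-0.001, 0.981, 0.196, -0.001]
contact_force: [-0.8, -0.3, -1.0]
gripper_width: 0.751
grasp_force: 66.5
time: 5.25
tool_pos: [0.4177, -0.036, 0.1916]
tool_rot: [-0.0, 0.981, 0.193, -0.001]
contact_force: [-0.7, -0.3, -1.9]
gripper_width: 0.747
grasp_force: 66.5
tcp [ 0.4177 -0.036   0.1916] yaw 22.31352921224438 tz [-0.0013  0.0001 -1.    ] g 0.747391879700242 [-0.7166 -0.3269 -1.8878]
0.106 191 [0.4551 0.0862 0.1111] circ 0.4545929431915283 0.08680783212184906 0.004049625713378191 tool dx,dy cm 8.102100512050749 -9.95143641082636
0.09 915 [0.4561 0.0851 0.0921] circ 0.45510610938072205 0.0872853696346283 0.011243158020079136 tool dx,dy cm 8.167705393350055 -9.976130787567758
0.083 529 [0.4582 0.0806 0.0881] circ 0.4548773169517517 0.08718594908714294 0.013908280059695244 tool dx,dy cm 8.142764615877917 -9.975619844098768
0.06 354 [0.4606 0.0752 0.065 ] circ 0.4547632336616516 0.08677568286657333 0.01734806038439274 tool dx,dy cm 8.116633790841274 -9.941996733175742
0.018 3676 [0.465  0.0776 0.0198] circ 0.4575326144695282 0.09301642328500748 0.05733948573470116 tool dx,dy cm 8.609779537461517 -10.414194054601214
```

View pics/w4.png

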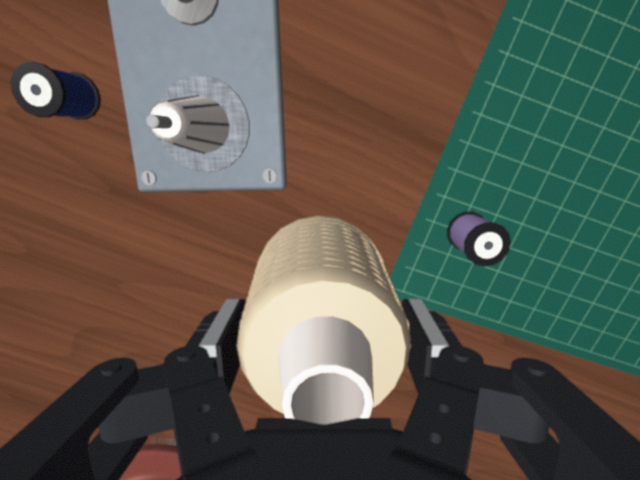

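The view shows the bare holder with its pin tip at (155,121), clear of everything, and the cone still sits square in the grip. I'll move over it and start lowering.

```bash
python3 -m crank '[{"x":1.5,"y":-1.9,"z":0,"turn":0},{"x":2,"y":-2.6,"z":0,"turn":0},{"x":2,"y":-2.6,"z":0,"turn":0},{"x":1.5,"y":-1.9,"z":0,"turn":0},{"x":0.75,"y":-0.87,"z":0,"turn":0}]'
python3 -m crank '[{"x":0,"y":0,"z":0,"turn":0},{"x":0,"y":0,"z":0,"turn":0},{"x":0,"y":0,"z":0,"turn":0}]'
python3 -m crank '[{"x":0,"y":0,"z":1,"turn":0},{"x":0,"y":0,"z":1.5,"turn":0},{"x":0,"y":0,"z":1.5,"turn":0},{"x":0,"y":0,"z":1,"turn":0},{"x":0,"y":0,"z":0,"turn":0}]'
```

```text
time: 5.8
tool_pos: [0.4526, 0.0858, 0.1921]
tool_rot: [-0.0, 0.981, 0.194, -0.0]
contact_force: [-0.1, -0.7, -0.4]
gripper_width: 0.743
grasp_force: 66.6
time: 6.1
tool_pos: [0.4521, 0.0838, 0.1922]
tool_rot: [0.0, 0.981, 0.193, -0.0]
contact_force: [-0.9, 0.3, -1.6]
gripper_width: 0.75
grasp_force: 66.6
time: 6.6
tool_pos: [0.4503, 0.0848, 0.1393]
tool_rot: [-0.0, 0.981, 0.194, -0.003]
contact_force: [-0.3, -0.1, -1.5]
gripper_width: 0.75
grasp_force: 66.5
```

```bash
python3 -m crank '[{"x":0,"y":-0.08,"z":1,"turn":0},{"x":0,"y":0,"z":1,"turn":0},{"x":0,"y":0,"z":1,"turn":0},{"x":0,"y":0,"z":0.5,"turn":0},{"x":0,"y":0,"z":0,"turn":0}]'
python3 -m crank '[{"x":0,"y":0,"z":0.5,"turn":0},{"x":0,"y":0,"z":0.5,"turn":0},{"x":0,"y":0,"z":0.5,"turn":0},{"x":0,"y":0,"z":0,"turn":0},{"x":0,"y":0,"z":0,"turn":0}]'
python3 -c "
from plant import manip
s=manip.state();print(s['ft_torque'],s['tool_pos'])"
```

```text
time: 7.1
tool_pos: [0.4511, 0.0857, 0.1061]
tool_rot: [-0.0, 0.981, 0.194, -0.001]
contact_force: [-0.6, -1.0, -1.6]
gripper_width: 0.751
grasp_force: 66.5
time: 7.6
tool_pos: [0.4517, 0.0857, 0.0921]
tool_rot: [-0.0, 0.981, 0.194, -0.0]
contact_force: [0.6, -0.0, -0.9]
gripper_width: 0.745
grasp_force: 66.5
[0.00409219 0.05009464 0.01177146] [0.45173237 0.08566012 0.09213858]
```

No contact so far, with 28 mm still to go.

```bash
python3 -m crank '[{"x":0,"y":0,"z":0.5,"turn":0},{"x":0,"y":0,"z":0.5,"turn":0},{"x":0,"y":0,"z":0.4,"turn":0},{"x":0,"y":0,"z":0.3,"turn":0},{"x":0,"y":0,"z":0,"turn":0}]'
python3 -m crank '[{"x":0,"y":0,"z":0.3,"turn":0},{"x":0,"y":0,"z":0.3,"turn":0},{"x":0,"y":0,"z":0.2,"turn":0},{"x":0,"y":0,"z":0,"turn":0},{"x":0,"y":0,"z":0,"turn":0}]'
```

```text
time: 8.1
tool_pos: [0.4513, 0.0856, 0.0745]
tool_rot: [-0.0, 0.981, 0.194, -0.001]
contact_force: [0.6, 0.3, -2.1]
gripper_width: 0.75
grasp_force: 66.5
time: 8.6
tool_pos: [0.4518, 0.0856, 0.0673]
tool_rot: [-0.0, 0.981, 0.194, -0.0]
contact_force: [-0.9, -0.3, -1.6]
gripper_width: 0.749
grasp_force: 66.5
```

```bash
python3 -m crank '[{"x":0,"y":0,"z":0.2,"turn":0},{"x":0,"y":0,"z":0.1,"turn":0},{"x":0,"y":0,"z":0,"turn":0}]'
python3 -m crank '[{"x":0,"y":0,"z":0.1,"turn":0},{"x":0,"y":0,"z":0,"turn":0},{"x":0,"y":0,"z":0,"turn":0}]'
```

```text
time: 8.9
tool_pos: [0.452, 0.0856, 0.0643]
tool_rot: [0.0, 0.981, 0.194, 0.0]
contact_force: [0.4, -0.5, -1.3]
gripper_width: 0.75
grasp_force: 66.6
time: 9.2
tool_pos: [0.4522, 0.0857, 0.0639]
tool_rot: [0.0, 0.981, 0.194, 0.0]
contact_force: [-1.6, -0.9, 3.7]
gripper_width: 0.748
grasp_force: 66.9
```

Contact on the felt came at the expected height, so I'll release and rise.

```bash
python3 -m crank '[{"x":0,"y":0,"z":0,"turn":0},{"x":0,"y":0,"z":0,"turn":0},{"x":0,"y":0,"z":0,"turn":0},{"x":0,"y":0,"z":0,"turn":0},{"x":0,"y":0,"z":0,"turn":0}]' 100
python3 -m crank '[{"x":0,"y":0,"z":-0.5,"turn":0},{"x":0,"y":0,"z":-1,"turn":0},{"x":0,"y":0,"z":-2,"turn":0},{"x":0,"y":0,"z":-3,"turn":0},{"x":0,"y":0,"z":-3,"turn":0}]'
python3 -m crank '[{"x":0,"y":0,"z":-3.5,"turn":0},{"x":0,"y":0,"z":-4,"turn":0},{"x":0,"y":0,"z":-3,"turn":0},{"x":0,"y":0,"z":0,"turn":0}]'
python3 - <<'E'
from m import *
meas(.455,.087,((.118,.13),(.098,.108)),'pics/w5.png',.04)
meas(.544,.1243,((.2,.215),),'pics/w5.png',.04)
grab('top','pics/top1.png');grab('scene','pics/sc1.png')
for n in('top','scene'):
    p,w=cloud(n)
    for z0,z1 in((.118,.13),(.098,.108)):
        k=w[(w[...,2]>z0)&(w[...,2]<z1)&(np.hypot(w[...,0]-.455,w[...,1]-.087)<.04)]
        if len(k)>5:print(n,len(k),np.median(k,0),cv2.minEnclosingCircle(k[:,:2].astype(np.float32)))
E
```

```text
time: 9.7
tool_pos: [0.4518, 0.0856, 0.0632]
tool_rot: [-0.0, 0.981, 0.194, -0.0]
contact_force: [-0.0, 0.5, 0.2]
gripper_width: 1.001
grasp_force: 0.0
time: 10.2
tool_pos: [0.4517, 0.0856, 0.1599]
tool_rot: [-0.0, 0.981, 0.194, 0.0]
contact_force: [0.6, -1.0, -0.7]
gripper_width: 0.998
grasp_force: 0.0
time: 10.6
tool_pos: [0.4544, 0.0858, 0.2705]
tool_rot: [0.001, 0.981, 0.194, 0.006]
contact_force: [0.1, -0.5, 1.1]
gripper_width: 1.002
grasp_force: 0.0
tcp [0.4544 0.0858 0.2705] yaw 22.339098508022495 tz [ 0.0115  0.0003 -0.9999] g 1.0021191164390488 [ 0.1203 -0.5488  1.0979]
0.118 331 [0.4559 0.0909 0.123 ] circ 0.4532742500305176 0.0896618440747261 0.01317953784018755 tool dx,dy cm -0.2481574460221523 -0.5159293186037643
0.098 2220 [0.4577 0.0914 0.1008] circ 0.4530009329319 0.08980968594551086 0.028979448601603508 tool dx,dy cm -0.2678175025423698 -0.5399913303570486
tcp [0.4533 0.0857 0.2673] yaw 22.33483654347009 tz [ 0.0069  0.0002 -1.    ] g 0.9993351171451645 [-0.4342 -0.0374 -0.5866]
0.2 2341 [0.5418 0.1251 0.207 ] circ 0.5418933033943176 0.12512743473052979 0.01667150855064392 tool dx,dy cm 9.522018252131 -0.3460997563492803
top 70 [0.4512 0.0832 0.1232] ((0.4542436897754669, 0.08718593418598175), 0.01301946397870779)
top 385 [0.4431 0.0752 0.1013] ((0.4515787959098816, 0.08601035922765732), 0.028445066884160042)
scene 86 [0.4521 0.0939 0.1221] ((0.4542340636253357, 0.0906672403216362), 0.013619119301438332)
scene 234 [0.4595 0.1035 0.1005] ((0.4548388123512268, 0.09476777166128159), 0.026795770972967148)
```

View pics/w5.png

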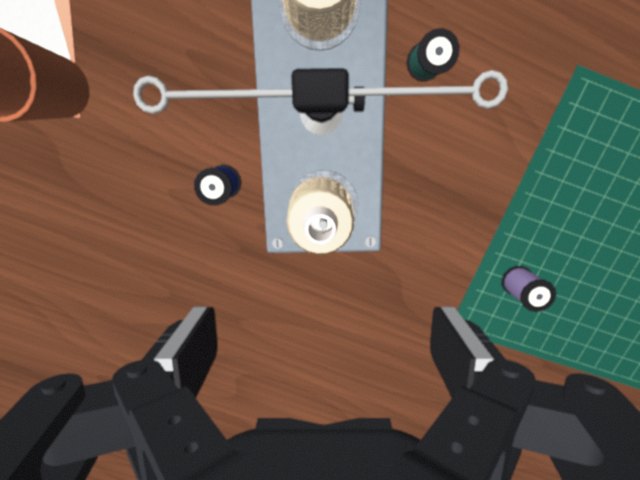

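The new cone stands upright with its nose at (321,226), at the same height as the fitted one. The hub is at (321,90), with the eyes at (150,94) and (490,89). Next I'll turn to line the fingers up with the hub and take a closer look.

```bash
python3 -m crank '[{"x":0,"y":0,"z":0,"turn":-0.14},{"x":0,"y":0,"z":0,"turn":-0.145},{"x":0,"y":0,"z":0,"turn":-0.145},{"x":0,"y":0,"z":0,"turn":-0.145},{"x":0,"y":0,"z":0,"turn":-0.145}]'
python3 -m crank '[{"x":0,"y":0,"z":0,"turn":-0.145},{"x":0,"y":0,"z":0,"turn":-0.145},{"x":0,"y":0,"z":0,"turn":-0.145},{"x":0,"y":0,"z":0,"turn":-0.145},{"x":0,"y":0,"z":0,"turn":-0.145}]'
python3 -m crank '[{"x":0,"y":0,"z":0,"turn":-0.142},{"x":-1.5,"y":2.5,"z":0,"turn":0},{"x":-2,"y":3.5,"z":0,"turn":0},{"x":-1.5,"y":2.5,"z":0,"turn":0},{"x":0,"y":1.3,"z":0,"turn":0}]'
python3 -m crank '[{"x":0,"y":0,"z":0,"turn":0},{"x":0,"y":0,"z":0,"turn":0},{"x":0,"y":0,"z":0,"turn":0},{"x":0,"y":0,"z":0,"turn":0}]'
python3 -c "
from m import *
meas(.543,.125,((.2,.215),(.155,.165)),'pics/w6.png',.03)
p,w=cloud('wrist')
k=w[(w[...,2]>.2)&(w[...,2]<.215)&(np.hypot(w[...,0]-.543,w[...,1]-.125)<.03)]
print(cv2.minAreaRect((k[:,:2]*1000).astype(np.float32)))"
```

```text
time: 11.3
tool_pos: [0.4509, 0.0856, 0.2612]
tool_rot: [-0.001, 0.848, 0.529, -0.002]
contact_force: [-0.4, 0.2, 0.9]
gripper_width: 1.001
grasp_force: 0.0
time: 11.8
tool_pos: [0.4509, 0.0856, 0.2612]
tool_rot: [-0.001, 0.606, 0.796, -0.001]
contact_force: [-0.1, -0.5, -0.8]
gripper_width: 0.998
grasp_force: 0.0
time: 12.3
tool_pos: [0.5626, 0.0775, 0.2606]
tool_rot: [-0.002, 0.551, 0.835, -0.001]
contact_force: [-0.2, -0.0, 0.2]
gripper_width: 0.996
grasp_force: 0.0
time: 12.7
tool_pos: [0.5609, 0.0784, 0.2632]
tool_rot: [-0.0, 0.55, 0.835, -0.0]
contact_force: [-0.2, -0.3, 0.8]
gripper_width: 1.0
grasp_force: 0.0
tcp [0.5609 0.0784 0.2632] yaw 113.26699105934513 tz [-0.0002 -0.     -1.    ] g 0.9997440958237691 [-0.1883 -0.3039  0.7699]
0.2 1978 [0.542  0.1261 0.207 ] circ 0.5421304702758789 0.12540270388126373 0.016622591763734818 tool dx,dy cm 5.054708539587939 0.13867236725027113
0.155 51 [0.5315 0.122  0.1583] circ 0.5448471307754517 0.11733276396989822 0.01866813190281391 tool dx,dy cm 4.206031535550664 0.06946914109798522
((542.2808227539062, 125.41151428222656), (19.946386337280273, 29.29793930053711), 23.335214614868164)
```

View pics/w6.png

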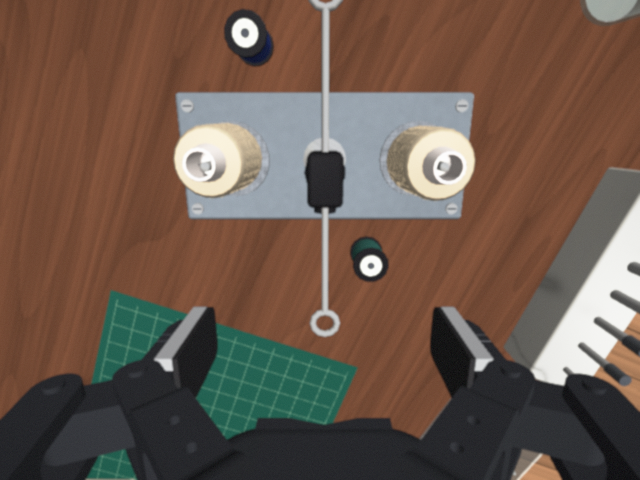

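The hub is square with the tool: at (325,180), with the wire vertical in the picture and both cones nested in line with it. I'll centre over it, descend, check and grip.

```bash
python3 -m crank '[{"x":2,"y":0.1,"z":0,"turn":0},{"x":2,"y":0.1,"z":0,"turn":0},{"x":1,"y":0,"z":0,"turn":0},{"x":0,"y":0,"z":0,"turn":0},{"x":0,"y":0,"z":0,"turn":0}]' 60
python3 -m crank '[{"x":0,"y":0,"z":1.5,"turn":0},{"x":0,"y":0,"z":2,"turn":0},{"x":0,"y":0,"z":2,"turn":0},{"x":0,"y":0,"z":2,"turn":0},{"x":0,"y":0,"z":1.2,"turn":0}]'
python3 -m crank '[{"x":0,"y":0,"z":0,"turn":0},{"x":0,"y":0,"z":0,"turn":0},{"x":0,"y":0,"z":0,"turn":0}]'
```

```text
time: 13.25
tool_pos: [0.5437, 0.1249, 0.2635]
tool_rot: [0.0, 0.55, 0.835, -0.0]
contact_force: [-0.5, 0.4, 0.3]
gripper_width: 0.599
grasp_force: 0.0
time: 13.75
tool_pos: [0.5425, 0.1244, 0.173]
tool_rot: [-0.002, 0.55, 0.835, -0.001]
contact_force: [-0.2, 0.3, -0.3]
gripper_width: 0.604
grasp_force: 0.0
time: 14.05
tool_pos: [0.5446, 0.1251, 0.1776]
tool_rot: [0.001, 0.55, 0.835, 0.001]
contact_force: [0.7, -0.0, -0.2]
gripper_width: 0.599
grasp_force: 0.0
```

```bash
python3 -m crank '[{"x":0,"y":0,"z":0,"turn":0},{"x":0,"y":0,"z":0,"turn":0},{"x":0,"y":0,"z":0,"turn":0},{"x":0,"y":0,"z":0,"turn":0},{"x":0,"y":0,"z":0,"turn":0}]' 0
python3 -m crank '[{"x":0,"y":0,"z":0,"turn":0},{"x":0,"y":0,"z":0,"turn":0},{"x":0,"y":0,"z":0,"turn":0}]'
python3 -c "
from plant import manip
print(manip.state())"
```

```text
time: 14.55
tool_pos: [0.5431, 0.1247, 0.1774]
tool_rot: [-0.0, 0.55, 0.835, -0.001]
contact_force: [-4.9, -2.4, 5.5]
gripper_width: 0.22
grasp_force: 60.7
time: 14.85
tool_pos: [0.5431, 0.1248, 0.1774]
tool_rot: [-0.0, 0.55, 0.835, -0.001]
contact_force: [-5.7, -2.0, 5.7]
gripper_width: 0.223
grasp_force: 60.7
{'time': 14.85, 'joint_pos': array([ 9.27359447e-02, -6.80667396e-02,  1.82430293e+00, -9.94939881e-04,
        1.38701748e+00, -3.13214209e-01]), 'joint_vel': array([-3.21592590e-05, -4.26006688e-04,  5.58471760e-04, -1.37406560e-03,
       -1.46482146e-03,  8.54635290e-05]), 'joint_efforts': array([ 4.75021005e-01, -3.06009042e+01, -3.58274388e+01,  3.76062496e-01,
       -1.33943506e+00,  1.44730278e-03]), 'tool_pos': array([0.54311373, 0.12475667, 0.17740121]), 'tool_rot': array([-3.42654745e-04,  5.49972628e-01,  8.35182124e-01, -9.00815636e-04]), 'contact_force': array([-5.65941693, -1.96643498,  5.71402592]), 'ft_torque': array([-0.28216165,  0.70681266, -0.05935338]), 'grasp_force': 60.70028364658356, 'gripper_width': 0.22308838637647715}
```

The hub pushes the tool about 6 N along −y, which is roughly 1.5 mm. I'll relieve that, then begin to draw it up.

```bash
python3 -m crank '[{"x":0,"y":-0.08,"z":0,"turn":0},{"x":0,"y":-0.07,"z":0,"turn":0},{"x":0,"y":0,"z":0,"turn":0},{"x":0,"y":0,"z":0,"turn":0}]'
python3 -m crank '[{"x":0,"y":0,"z":-0.3,"turn":0},{"x":0,"y":0,"z":-0.4,"turn":0},{"x":0,"y":0,"z":-0.3,"turn":0},{"x":0,"y":0,"z":0,"turn":0},{"x":0,"y":0,"z":0,"turn":0}]'
python3 -c "
from plant import manip
print(manip.state()['ft_torque'])"
```

```text
time: 15.25
tool_pos: [0.543, 0.1247, 0.1773]
tool_rot: [0.001, 0.55, 0.835, 0.001]
contact_force: [-0.6, -0.4, 5.9]
gripper_width: 0.226
grasp_force: 60.7
time: 15.75
tool_pos: [0.5421, 0.1246, 0.186]
tool_rot: [-0.0, 0.55, 0.835, -0.0]
contact_force: [-0.2, -0.6, -2.0]
gripper_width: 0.225
grasp_force: 59.9
[ 0.01755871 -0.00896597  0.05796427]
```

```bash
python3 -m crank '[{"x":0,"y":0,"z":-0.5,"turn":0},{"x":0,"y":0,"z":-0.8,"turn":0},{"x":0,"y":0,"z":-0.8,"turn":0},{"x":0,"y":0,"z":-0.8,"turn":0},{"x":0,"y":0,"z":-0.4,"turn":0}]'
python3 -m crank '[{"x":0,"y":0,"z":-0.5,"turn":0},{"x":0,"y":0,"z":-0.8,"turn":0},{"x":0,"y":0,"z":-0.8,"turn":0},{"x":0,"y":0,"z":-0.8,"turn":0},{"x":0,"y":0,"z":-0.4,"turn":0}]'
python3 -m crank '[{"x":0,"y":0,"z":-0.6,"turn":0},{"x":0,"y":0,"z":-0.5,"turn":0},{"x":0,"y":0,"z":0,"turn":0},{"x":0,"y":0,"z":0,"turn":0},{"x":0,"y":0,"z":0,"turn":0}]'
python3 -c "
from plant import manip
print(manip.state()['ft_torque'])"
```

```text
time: 16.25
tool_pos: [0.5429, 0.1246, 0.2211]
tool_rot: [0.001, 0.55, 0.835, 0.001]
contact_force: [0.1, -0.2, -1.2]
gripper_width: 0.226
grasp_force: 59.9
time: 16.75
tool_pos: [0.5428, 0.1246, 0.2537]
tool_rot: [0.001, 0.55, 0.835, 0.0]
contact_force: [0.0, -0.9, -1.5]
gripper_width: 0.224
grasp_force: 59.9
time: 17.25
tool_pos: [0.5421, 0.1245, 0.2628]
tool_rot: [-0.0, 0.55, 0.835, -0.0]
contact_force: [-0.8, 0.2, -2.9]
gripper_width: 0.221
grasp_force: 59.9
[ 0.00345588  0.02060789 -0.00564825]
```

```bash
python3 -m crank '[{"x":0,"y":0,"z":-0.4,"turn":0},{"x":0,"y":0,"z":0,"turn":0.1},{"x":0,"y":0,"z":0,"turn":0.14},{"x":0,"y":0,"z":0,"turn":0.1},{"x":0,"y":0,"z":0,"turn":0}]'
python3 -m crank '[{"x":0,"y":0,"z":0,"turn":0},{"x":0,"y":0,"z":0,"turn":0}]'
python3 -c "
from plant import manip
print(manip.state()['ft_torque'])"
```

```text
time: 17.75
tool_pos: [0.5423, 0.1245, 0.2674]
tool_rot: [-0.0, 0.683, 0.73, -0.0]
contact_force: [-0.6, 0.5, -2.4]
gripper_width: 0.226
grasp_force: 59.9
time: 17.95
tool_pos: [0.5423, 0.1245, 0.2673]
tool_rot: [-0.0, 0.683, 0.731, -0.0]
contact_force: [-0.1, 0.2, -2.3]
gripper_width: 0.226
grasp_force: 59.9
[ 0.02219495  0.00023926 -0.0639615 ]
```

```bash
python3 -m crank '[{"x":0,"y":0,"z":0,"turn":0.12},{"x":0,"y":0,"z":0,"turn":0.14},{"x":0,"y":0,"z":0,"turn":0.14},{"x":0,"y":0,"z":0,"turn":0.1},{"x":0,"y":0,"z":0,"turn":0}]'
python3 -m crank '[{"x":0,"y":0,"z":0,"turn":0.1},{"x":0,"y":0,"z":0,"turn":0.14},{"x":0,"y":0,"z":0,"turn":0.14},{"x":0,"y":0,"z":0,"turn":0.1},{"x":0,"y":0,"z":0,"turn":0}]'
python3 -c "
from plant import manip
print(manip.state()['ft_torque'])"
```

```text
time: 18.45
tool_pos: [0.5424, 0.1245, 0.2673]
tool_rot: [0.0, 0.842, 0.539, -0.0]
contact_force: [0.1, -0.1, -1.6]
gripper_width: 0.225
grasp_force: 59.9
time: 18.95
tool_pos: [0.5423, 0.1243, 0.2673]
tool_rot: [0.0, 0.946, 0.324, -0.0]
contact_force: [-0.3, -0.7, -1.6]
gripper_width: 0.223
grasp_force: 59.9
[-0.20761134  0.0166727   0.00258267]
```

```bash
python3 -m crank '[{"x":0,"y":0,"z":0,"turn":0.1},{"x":0,"y":0,"z":0,"turn":0.1},{"x":0,"y":0,"z":0,"turn":0.0485},{"x":0,"y":0,"z":0,"turn":0},{"x":0,"y":0,"z":0,"turn":0}]'
python3 - <<'E'
from m import *
s=manip.state();print(s['ft_torque'])
meas(.544,.124,(),'pics/w7.png')
grab('top','pics/top2.png');grab('scene','pics/sc2.png')
for n in('top','scene'):
    p,w=cloud(n)
    m=(w[...,2]>.26)&(w[...,2]<.31)&(np.hypot(w[...,0]-.544,w[...,1]-.124)<.11)&(np.hypot(w[...,0]-.544,w[...,1]-.124)>.075)
    k=w[m]
    for sg in(1,-1):
        q=k[sg*((k[:,:2]-[.544,.124])@[.918,.397])>.06]
        if len(q):print(n,sg,len(q),np.median(q,0),q.min(0),q.max(0))
a=cv2.imread('pics/top2.png')[150:360,100:300];b=cv2.imread('pics/sc2.png')[200:480,280:520]
cv2.imwrite('pics/c2.png',np.hstack([cv2.resize(a,(400,420)),cv2.resize(b,(360,420))]))
E
```

```text
time: 19.45
tool_pos: [0.5423, 0.1244, 0.2672]
tool_rot: [0.0, 0.979, 0.204, -0.0]
contact_force: [-0.2, -1.5, -2.0]
gripper_width: 0.23
grasp_force: 60.0
[-0.3232  0.0132 -0.0232]
tcp [0.5423 0.1244 0.2672] yaw 23.578746794815824 tz [-0.0002 -0.0005 -1.    ] g 0.2302616301555607 [-0.1837 -1.4933 -2.0033]
top -1 130 [0.4579 0.0881 0.2809] [0.4469 0.0758 0.277 ] [0.4756 0.0952 0.2845]
scene 1 183 [0.6295 0.162  0.28  ] [0.6128 0.1527 0.277 ] [0.6405 0.173  0.2819]
scene -1 2 [0.4542 0.0962 0.2794] [0.4534 0.0959 0.2781] [0.4551 0.0966 0.2807]
```

View pics/c2.png

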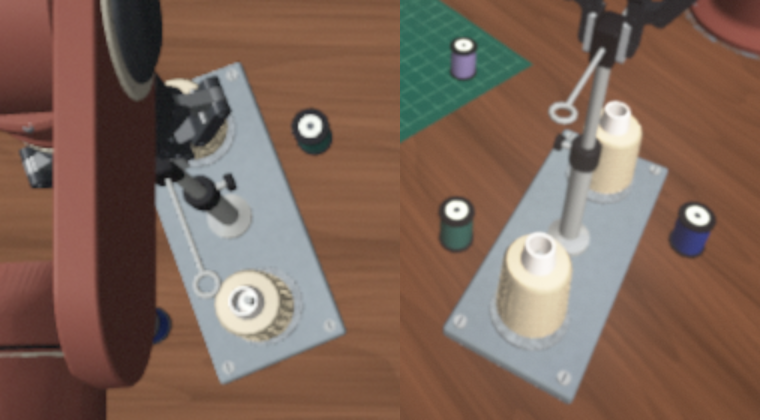

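The crops show both cones nested and the spools undisturbed. The mast is upright and drawn out, with its wire in line with the cones and an eye above each. The measured eye height of 0.280 m is 9 cm above the 0.190 m start. I'll relieve the small remaining side load and hand in.

```bash
python3 -m crank '[{"x":0,"y":0.04,"z":0,"turn":0.003},{"x":0,"y":0,"z":0,"turn":0},{"x":0,"y":0,"z":0,"turn":0},{"x":0,"y":0,"z":0,"turn":0},{"x":0,"y":0,"z":0,"turn":0}]'
python3 -c "
from plant import manip
s=manip.state();print(s['ft_torque'],s['contact_force'],s['tool_pos']);print(manip.job_done())"
```

```text
time: 20.1
tool_pos: [0.5425, 0.1243, 0.2673]
tool_rot: [-0.0, 0.98, 0.201, 0.0]
contact_force: [-0.3, -0.3, -2.6]
gripper_width: 0.223
grasp_force: 59.9
[-0.16438181 -0.00032864 -0.04446568] [-0.33507286 -0.28966509 -2.57590966] [0.54252096 0.12425262 0.26731605]
the job is handed in; nothing more can be done
None
```

I've handed the job in: the spare cone is nested on the bare holder and released, and the arm is holding the mast drawn up 9 cm with an eye over each cone, ready for you to tighten the clamp screw (about 20 s used, no verdict returned).

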